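# Mount a turned beaker on the dividing stand and index it to the third stop

## Robot

A 6-joint arm with a two-finger parallel gripper is mounted at the origin on the work surface. World frame = base frame: x ahead of the robot, y to its left, z up, the work surface at z = 0. Lengths are in m, angles in rad, forces in N, time in s.
With the tool pointing down it reaches from about 0.375 to 0.975 m from the base axis. Payload 3.8 kg.
Tool frame: the origin (TCP) lies midway between the tips of the shut fingers; the grasp point (between the pads) lies 19 mm behind it; z points along the fingers, y is the line along which they close (so a half turn about z gives the same grasp; the last joint's range is limited). The gripper opens to 85 mm and grips with 20 to 120 N. Pads are 22 mm wide; open, the fingers measure 114 mm over their backs; the gripper's body (76 mm by 85 mm) begins 54 mm behind the grasp point. The pads swing forward as they close: fully open they stand 13 mm farther back than shut.
Start: joints at [1.291, 0.264, 1.604, -0, 1.274, -0.037], TCP at [0.162, 0.655, 0.231] pointing down, gripper open.
Joint ranges: [-2.63, 2.63], [-0.94, 2.18], [0.31, 2.57], [-1.31, 4.45], [0, 2.66], [-2.55, 2.55]. Speed limits (rad/s): [2.57, 2.57, 3.14, 3.14, 3.14, 3.14].

## Interface

Orientations are given as a rotation vector (axis times angle).
In Python, from workcell import status, read_camera, workorder, masks_of gives the robot as it stands.
- The arm moves only by the tool drive_tool, never from a script. Its argument "rows" is a list of rows, each a list of 7 numbers: the turn, a rotation vector about the tool's x, y, z in degrees, then the shift along the tool's x, y, z in m, then the opening, from 0 (shut) to 1 (fully open). In form: [[ax, ay, az, tx, ty, tz, claw], ...]. A call has 1 to 8 rows; each row shifts and turns the commanded pose from where the row before left it, along the tool's axes as they then stand; what a row does not reach is not made up. A row lasts 1/12 s, in which the tool goes at most 41.7 mm and 7.16 degrees, less where a joint would pass 70% of its speed; a pose out of reach is approached as far as the arm can. A call is refused whole if a number of a shift passes 0.0417 or a number of a turn 7.16, either way. A call with a gripper value outside its range is refused whole. The fingers move at their own pace and stop on an object; "force" is the grip in N (left out, the last holds). Time passes only in rows, so rows that do not move let the fingers close. It gives the time, the measured TCP pose, the force, the opening and the grip force at its end, in the units of the state.
- status.read_state(): the state, without advancing time (a new reading comes with each control period).
- read_camera(name): name is "scene" or "top" or "wrist"; returns a dict with "color" (480x640x3 uint8, red, green, blue), "intrinsics" (3x3 intrinsics, pixels), "world_from_camera" (4x4, takes a point from camera to world coordinates); the wrist camera has in their place "mount" (4x4, takes a point from camera to tool coordinates, whose origin is the TCP and whose axes are the flange's). Camera axes: x right, y up, looking along -z (the intrinsics and any distortion apply to the point x, -y, -z); pixel columns grow to the right and rows downward; lengths in m; the calibration is good to about 2 mm. A picture is of the moment at which its call begins: read the wrist's pose just before it. There is no depth.
- workorder.finish_job(): hands the job in; it is judged then, once.
Trained networks look in a picture, given as the dict that the camera call returned (one of the last four; its "shot" number tells which), for a name from the list of things; names that differ only in an ending like _2 or _b are one class to them, and where a whole thing is asked for, a point or a joint stands for the part that bears it (a point fixed in the world has none). Each returns a list of dicts, best first, with "score" (0 to 1); they miss things now and then, are a little off and sometimes report something else, mostly with a low value. They report only what shows in the picture. A call takes as long as a camera call.
- masks_of(picture, name): "mask" (480x640 bool, what is visible of it) and "bbox" ([left, top, right, bottom] in pixels, round what is visible of it).
The state is a dict: "time": time; "q": joint angles; "joint_vel": joint speeds; "joint_torque": joint torques, N m; "tool_pos": TCP position; "tcp_rot": TCP orientation; "wrist_force": force on the tool from outside, world axes, zero at the start; "torque": the same for the moment, N m; "width": opening from 0.0 (shut) to 1.0 (fully open); "grip_force": force on a finger pad.
Only numpy, scipy, OpenCV 4.12 (cv2) and the standard library are available. Lean on these libraries where they do the work, as an engineer would, in place of code of your own. Each camera call takes 0.05 s, during which the arm holds its last target. There are 200 camera calls.

## Task

Take the turned wooden beaker from its sloping cradle, turn it mouth down and lower it (do not drop it) over the peg of the dividing stand until its rim sits fully home on the steel flange, and let go of it with the indexing knob still parked. Then grip the red bar of the knob and turn it clockwise (seen from above), counting the clicks, to the third stop and no further, and finish while still gripping it there: the program ends holding the knob. Leave the abrasive roll, the wax jar and the chisel where they are.

Things in the scene. Friction and masses are not known exactly. Their poses are not given: they have to be found in the camera images.
- beaker: Loose brown wooden beaker (pale closed end): straight cylinder 54 mm across, 95 mm long, wall 4.5 mm, end 8 mm thick, about 0.12 kg. Origin: centre of the outside of the closed end; its z runs along its axis to the mouth. It starts lying in the cradle, mouth 20 degrees below level and roughly towards the robot, mid-axis 75 mm above the table. When mounted, its z points straight down.
- rim (a point): Centre of the beaker's mouth, in the plane of the rim, 95 mm from the closed end along the beaker's z axis.
- cradle: Fixed plywood cradle, base 130 x 46 x 12 mm. Origin: centre of its underside on the table; z up. The beaker lies along its x on two sloping dowel rails (10 mm thick, 50 mm wide over both, so fingers can pass down either side of the beaker), rim against a low lip at the +x end.
- seat (a point): Centre of the top face of the spindle's steel flange (72 mm across, 40 mm above the table), at the foot of the upright aluminium peg. The peg is 34 mm in diameter, 70 mm tall above this point, its last 8 mm tapering to 20 mm. The seated beaker's rim rests on this face all round. The spindle turns with the knob, geared 1 to 1.
- stand: Fixed grey dividing stand, base plate 124 (x) x 290 (y) x 15 mm. Origin: centre of its underside on the table, z up. The peg's axis is at +85 mm along its y, the knob's at -85 mm. On the plate beside the knob five tick marks show where the knob's white pointer stands at each stop; the third tick is yellow.
- knob_bar: Red grip bar of the indexing knob, 46 mm long (its x), 14 mm thick (its y: grip across this), 44 mm tall, upright on a black disc 84 mm across. Origin on the knob's axis 59.5 mm above the table, the height to grip at, 26 mm above the disc, 18 mm below the bar's top; z up. The white pointer line is at its -x end. At joint 0 its x is parallel to the stand's x.
- index_knob (a joint): Knob angle in rad, growing clockwise from above, 0 to 2.2. Parked free at 0 to 0.26, before the first click. Then a spring plunger snaps over studs: stops at 0.663, 1.012, 1.361 (the third), 1.710, 2.059; crests at 0.489, then half-way between stops. Passing a crest takes about 0.2 N m; near a stop it is pulled in. One grasp can reach the third stop.
- abrasive_roll: Bystander: dark red ring-shaped roll of abrasive, 64 mm diameter, 45 mm tall, standing beyond the work. Origin at the centre of its underside.
- wax_jar: Bystander: jar with black cap, 60 mm diameter, 60 mm tall, beyond the work. Origin at the centre of its underside.
- chisel: Bystander: small tool with a wooden handle, 160 mm long, 26 mm thick, lying beyond the work. Origin under its middle.

How it is judged:
By the outcome, as a careful person would: the job done as asked, in the order asked, and still so for the second after the job is handed in, while the arm keeps its last pose, push and grip.
It also fails if it takes over 58 s, if anything falls off the work surface, if the arm or the gripper's body presses on something with over 40 N, if the wrist force passes 120 N, or if a joint passes its speed limit or range.

## Working session

There is one attempt and no reset: what is moved stays moved. The work goes in short steps, Python scripts to look and compute and a tool call to move; the robot and the scene stay as the last step left them, time stands still between calls to the robot, and variables do not carry over. Pictures are saved under pics/ and viewed, at most 10 in all, crops included, and the job is handed in when it is done.

Besides the shell and the picture viewer there is one more tool, called after "Call:" by a JSON object that holds its "method" and its "body". drive_tool: Moves the arm, as the interface text tells. Its arguments: {"type":"object","properties":{"rows":{"type":"array"},"force":{"type":"number"}},"required":["rows"]}

```bash
mkdir -p pics; ls; cat > h.py <<'E'
import numpy as np, cv2
from scipy.spatial.transform import Rotation as R
from workcell import status, read_camera, workorder, masks_of
def ray(pic,uv,T=None):
    K=np.array(pic['intrinsics']);T=np.array(pic['world_from_camera']) if T is None else T
    d=np.linalg.inv(K)@np.array([uv[0],uv[1],1.]);d=np.array([d[0],-d[1],-d[2]])
    return T[:3,3],T[:3,:3]@d
def atz(pic,uv,z,T=None):
    o,d=ray(pic,uv,T);return o+d*(z-o[2])/d[2]
def proj(pic,p,T=None):
    K=np.array(pic['intrinsics']);T=np.array(pic['world_from_camera']) if T is None else T
    c=T[:3,:3].T@(np.asarray(p)-T[:3,3]);c=K@np.array([c[0],-c[1],-c[2]]);return c[:2]/c[2]
def wristT(pic,s):
    T=np.eye(4);T[:3,:3]=R.from_rotvec(s['tcp_rot']).as_matrix();T[:3,3]=s['tool_pos'];return T@np.array(pic['mount'])
def save(pic,n): cv2.imwrite('pics/'+n,cv2.cvtColor(pic['color'],cv2.COLOR_RGB2BGR))
E
python3 - <<'E'
from h import *
s=status.read_state();print(s)
for c in ['top','scene']:
    p=read_camera(c);save(p,c+'0.png');print(c,p.keys(),np.round(p['intrinsics'],1).tolist(),np.round(p['world_from_camera'],3).tolist())
    for n in ['beaker','cradle','stand','knob_bar','seat','abrasive_roll','wax_jar','chisel']:
        try:
            for m in masks_of(p,n)[:2]:
                ys,xs=np.nonzero(m['mask']);r=cv2.minAreaRect(np.c_[xs,ys].astype(np.float32))
                print(n,round(m['score'],2),m['bbox'],np.round([xs.mean(),ys.mean()],1),np.round(r[0],1),np.round(r[1],1),round(r[2],1))
        except Exception as e: print(n,e)
E
```

```text
pics
{'time': 0.0, 'q': array([ 1.29110108e+00,  2.64753445e-01,  1.60539261e+00, -4.68171199e-05,
        1.27370867e+00, -3.69369600e-02]), 'joint_vel': array([-4.70764830e-04,  3.86082484e-04, -1.44990227e-03,  7.35994417e-04,
        8.01938786e-04, -2.53445240e-05]), 'joint_torque': array([ 1.50558299e-03, -5.15105009e+01, -3.67319942e+01, -1.26728987e-04,
        1.31844150e-02,  1.58759576e-05]), 'tool_pos': array([0.16209271, 0.65448222, 0.22995179]), 'tcp_rot': array([-0.38032866, -3.11816919,  0.00351955]), 'wrist_force': array([ 0.4299333 ,  1.07728928, -0.49404004]), 'torque': array([-0.00957574, -0.02168243,  0.01433998]), 'grip_force': 0.0, 'width': 1.001752884609655}
top dict_keys(['color', 'intrinsics', 'world_from_camera', 'shot']) [[543.7, 0.0, 314.3], [0.0, 543.7, 235.3], [0.0, 0.0, 1.0]] [[-0.013, 0.996, -0.09, 0.503], [-1.0, -0.014, -0.011, -0.004], [-0.012, 0.089, 0.996, 1.044], [0.0, 0.0, 0.0, 1.0]]
beaker 0.68 [403.7, 251.3, 444.5, 314.2] [421.4 283.1] [421.3 283.1] [32.2 60.2] 16.6
cradle 0.59 [396.3, 249.0, 441.1, 323.4] [408.3 286.3] [416.6 284. ] [30.3 69.
[... 1104 characters left out ...]
1.7] 74.1
stand 0.55 [279.1, 128.3, 434.1, 237.3] [357.5 186.3] [357.2 183.9] [ 62.6 143.6] 63.4
stand 0.18 [189.0, 279.0, 223.0, 316.3] [205.7 295. ] [206.1 293.9] [33.5 30.7] 72.9
knob_bar 0.61 [299.3, 168.0, 346.6, 212.1] [322.7 192.3] [322.2 194. ] [41.1 38.8] 39.1
seat 0.61 [375.2, 129.2, 412.5, 172.7] [395.4 155. ] [392.8 153.2] [45.  35.5] 77.7
seat 0.3 [278.3, 127.5, 434.9, 236.3] [357.3 186.5] [356.6 184.8] [ 64. 146.] 63.1
abrasive_roll 0.21 [172.3, 225.9, 215.6, 283.9] [193.8 255.9] [194.2 255.1] [56.6 35.3] 70.0
wax_jar 0.95 [347.9, 278.1, 385.8, 325.3] [368.6 301.6] [368.  301.5] [47. 34.] 90.0
chisel 0.89 [411.0, 227.8, 474.8, 289.6] [448.7 262.7] [440.8 255.7] [82.9 14.7] 43.0
```

```bash
python3 - <<'E'
import cv2
a=cv2.imread('pics/top0.png')[120:345,130:460]
b=cv2.imread('pics/scene0.png')[110:340,160:490]
b=cv2.resize(b,(800,int(230*800/330)));a=cv2.resize(a,(800,545))
cv2.imwrite('pics/a.png',a);cv2.imwrite('pics/b.png',b)
E
```

```text
(no output)
```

View pics/a.png

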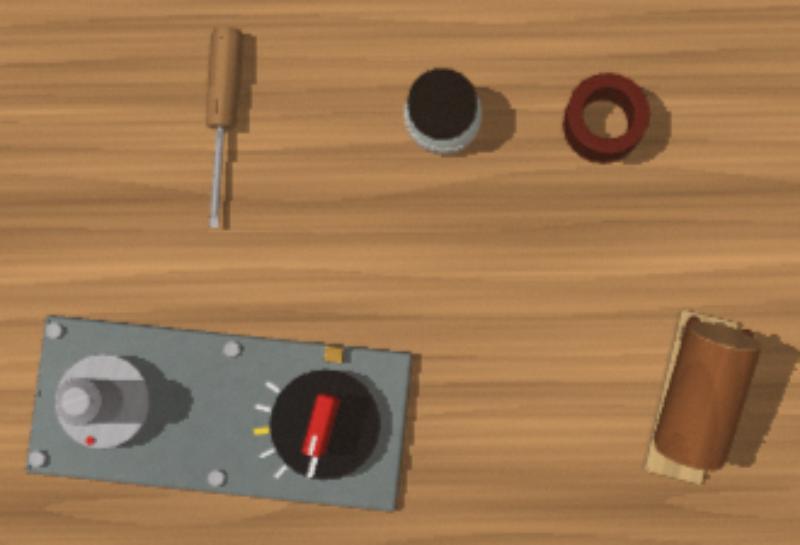

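View pics/b.png

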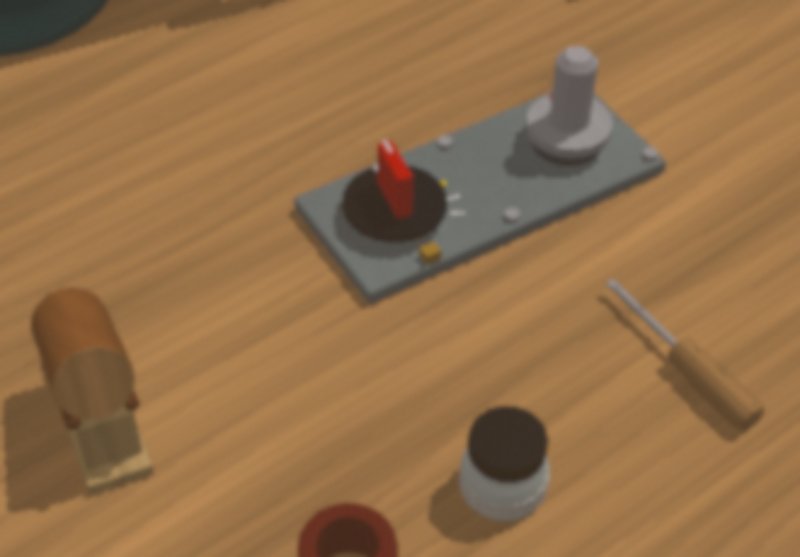

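The top view shows the stand on the left (the peg at crop ~(80,400), the knob at ~(320,425) with its pointer parked towards the robot, the yellow tick on its left). The beaker is at the right, closed end away from the robot. Next I fit the poses by silhouette.

```bash
cat >> h.py <<'E'
from scipy.optimize import minimize
def cyl(r,z0,z1,c=(0,0),n=40):
    a=np.linspace(0,2*np.pi,n);q=np.c_[c[0]+r*np.cos(a),c[1]+r*np.sin(a)]
    return np.r_[np.c_[q,0*a+z0],np.c_[q,0*a+z1]]
def box(x,y,z0,z1): return np.array([[i*x/2,j*y/2,k] for i in(-1,1) for j in(-1,1) for k in(z0,z1)])
def render(pic,parts,Rm,t,S=4,T=None):
    im=np.zeros((480*S,640*S),np.uint8)
    for P in parts:
        uv=np.array([proj(pic,p,T) for p in P@Rm.T+t]);h=cv2.convexHull((uv*S+S/2).round().astype(np.int32).reshape(-1,1,2));cv2.fillConvexPoly(im,h,255)
    return cv2.resize(im,(640,480),interpolation=cv2.INTER_AREA)/255.
def fit(views,parts,pose,p0,step):
    def cost(p):
        Rm,t=pose(p);c=0
        for pic,m,T in views:
            r=render(pic,parts,Rm,t,T=T);c+=1-np.minimum(r,m).sum()/np.maximum(r,m).sum()
        return c
    s=np.vstack([p0]+[np.array(p0)+np.eye(len(p0))[i]*step[i] for i in range(len(p0))])
    r=minimize(cost,p0,method='Nelder-Mead',options=dict(initial_simplex=s,maxfev=120,xatol=1e-4,fatol=1e-4));return r.x,r.fun
STAND=[box(.124,.290,0,.015),cyl(.036,.015,.04,(0,.085)),cyl(.017,.04,.102,(0,.085)),cyl(.010,.04,.11,(0,.085)),cyl(.042,.015,.0335,(0,-.085))]
BEAK=[cyl(.027,0,.095)]
def pose_stand(p): return R.from_euler('z',p[2]).as_matrix(),np.array([p[0],p[1],0])
def pose_beak(p): # p: mid xy, heading of mouth direction
    z=np.array([np.cos(p[2])*np.cos(np.pi/9),np.sin(p[2])*np.cos(np.pi/9),-np.sin(np.pi/9)])
    y=np.cross([0,0,1],z);y/=np.linalg.norm(y);x=np.cross(y,z)
    return np.c_[x,y,z],np.array([p[0],p[1],.075])-.0475*z
E
python3 - <<'E'
from h import *
pt=read_camera('top');ps=read_camera('scene')
m=lambda p,n:masks_of(p,n)[0]['mask'].astype(float)
print(atz(pt,(421,283),.08),atz(pt,(220,290),.02))
b=atz(pt,(421,283),.08);s=atz(pt,(220,290),.02)
V={n:[(p,m(p,n),None) for p in(pt,ps)] for n in('beaker','stand')}
for v in (V['beaker'],V['beaker'][:1],V['beaker'][1:]): print('beaker',fit(v,BEAK,pose_beak,[b[0],b[1],3.4],[.01,.01,.1]))
for v in (V['stand'],V['stand'][:1],V['stand'][1:]): 
    x,f=fit(v,STAND,pose_stand,[s[0],s[1],-.1],[.01,.01,.1])
    Rm,t=pose_stand(x);print('stand',x,f,'peg',Rm@[0,.085,.04]+t,'knob',Rm@[0,-.085,0]+t)
for n in('seat','knob_bar'):
  for p in(pt,ps):
    k=masks_of(p,n)
    if k: ys,xs=np.nonzero(k[0]['mask']);print(n,xs.mean(),ys.mean())
# red bar direction in top
hsv=cv2.cvtColor(pt['color'],cv2.COLOR_RGB2HSV);r=((hsv[...,0]<6)|(hsv[...,0]>174))&(hsv[...,1]>190)&(hsv[...,2]>120)
r[:260]=0;ys,xs=np.nonzero(r);k=xs>220;q=np.c_[xs[k],ys[k]].astype(np.float32);print(len(q),cv2.minAreaRect(q),atz(pt,q.mean(0),.07))
for n,z in(('abrasive_roll',.045),('wax_jar',.06),('chisel',.02)): 
    ys,xs=np.nonzero(masks_of(pt,n)[0]['mask']);print(n,atz(pt,(xs.mean(),ys.mean()),z))
E
```

```text
[ 0.50293641 -0.18068247  0.08      ] [0.49480005 0.18544728 0.02      ]
beaker (array([ 0.50452021, -0.18221357,  2.88545218]), np.float64(0.15507937616175715))
beaker (array([ 0.50240271, -0.18199565,  2.87640047]), np.float64(0.053456177893958956))
beaker (array([ 0.50839219, -0.18295435,  2.88222873]), np.float64(0.03707467529573272))
stand [ 0.49626272  0.18647117 -0.11778192] 0.09332619901066552 peg [0.50625105 0.27088226 0.04      ] knob [0.48627438 0.10206007 0.        ]
stand [ 0.49514964  0.18592035 -0.11566162] 0.025101833640730375 peg [0.50495897 0.27035243 0.04      ] knob [0.48534031 0.10148826 0.        ]
stand [ 0.49869467  0.18708798 -0.11056053] 0.046119232712570124 peg [0.50807318 0.27156901 0.04      ] knob [0.48931616 0.10260696 0.        ]
seat 172.15619694397284 285.2410865874363
seat 395.3633854645814 155.4590616375345
knob_bar 263.80896805896805 295.1713759213759
knob_bar 322.48715890850724 192.12520064205458
156 ((261.0231018066406, 294.91534423828125), (7.367286205291748, 24.557621002197266), 15.255118370056152) [0.48781335 0.1021298  0.07      ]
abrasive_roll [ 0.71717683 -0.11749997  0.045     ]
wax_jar [0.72010314 0.00897326 0.06      ]
chisel [0.74035114 0.18267541 0.02      ]
```

```bash
cat >> h.py <<'E'
def plan(pos,rot,claw=1,n=None,vmax=.038,wmax=6.8,meas=None):
    s=status.read_state();R0=R.from_rotvec(s['tcp_rot']);p=np.array(s['tool_pos']);rot=R.from_matrix(rot)
    w=np.degrees((R0.inv()*rot).as_rotvec());d=np.array(pos)-p
    n=n or max(1,int(np.ceil(max(np.linalg.norm(d)/vmax,np.linalg.norm(w)/wmax))))
    dr=R.from_rotvec(np.radians(w/n));q=R0;rows=[]
    for i in range(n):
        t=q.inv().apply(d/n);rows.append([*np.round(w/n,2).tolist(),*np.round(t,4).tolist(),claw]);q=q*dr
    print('n',n,'t',s['time'],'q',np.round(s['q'],2).tolist())
    for i in range(0,n,8): print(rows[i:i+8])
def tool(yaw,tilt):
    """tool y at world yaw (horizontal); tilt deg about tool y, 0 = down"""
    y=np.array([np.cos(yaw),np.sin(yaw),0]);z=np.array([0,0,-1.]);x=np.cross(y,z)
    return np.c_[x,y,z]@R.from_euler('y',tilt,degrees=True).as_matrix()
E
python3 - <<'E'
from h import *
s=status.read_state();M=tool(2.885-np.pi/2,0);print(M,R.from_rotvec(s['tcp_rot']).as_matrix())
plan([.5542,-.195,.23],M)
E
```

```text
[[-0.96726033  0.25378624  0.        ]
 [ 0.25378624  0.96726033  0.        ]
 [ 0.          0.         -1.        ]] [[-9.70666315e-01  2.40430663e-01 -1.86224469e-05]
 [ 2.40430663e-01  9.70666316e-01  2.53405128e-06]
 [ 1.86854455e-05 -2.01768904e-06 -1.00000000e+00]]
n 25 t 1.55 q [1.29, 0.26, 1.6, 0.0, 1.27, -0.04]
[[-0.0, -0.0, 0.03, -0.0234, -0.0292, 0.0001, 1], [-0.0, -0.0, 0.03, -0.0234, -0.0292, 0.0001, 1], [-0.0, -0.0, 0.03, -0.0234, -0.0292, 0.0001, 1], [-0.0, -0.0, 0.03, -0.0234, -0.0292, 0.0001, 1], [-0.0, -0.0, 0.03, -0.0235, -0.0292, 0.0001, 1], [-0.0, -0.0, 0.03, -0.0235, -0.0292, 0.0001, 1], [-0.0, -0.0, 0.03, -0.0235, -0.0292, 0.0001, 1], [-0.0, -0.0, 0.03, -0.0235, -0.0292, 0.0001, 1]]
[[-0.0, -0.0, 0.03, -0.0235, -0.0291, 0.0001, 1], [-0.0, -0.0, 0.03, -0.0235, -0.0291, 0.0001, 1], [-0.0, -0.0, 0.03, -0.0236, -0.0291, 0.0001, 1], [-0.0, -0.0, 0.03, -0.0236, -0.0291, 0.0001, 1], [-0.0, -0.0, 0.03, -0.0236, -0.0291, 0.0001, 1], [-0.0, -0.0, 0.03, -0.0236, -0.0291, 0.0001, 1], [-0.0, -0.0, 0.03, -0.0236, -0.0291, 0.0001, 1], [-0.0, -0.0, 0.03, -0.0236, -0.029, 0.0001, 1]]
[[-0.0, -0.0, 0.03, -0.0237, -0.029, 0.0001, 1], [-0.0, -0.0, 0.03, -0.0237, -0.029, 0.0001, 1], [-0.0, -0.0, 0.03, -0.0237, -0.029, 0.0001, 1], [-0.0, -0.0, 0.03, -0.0237, -0.029, 0.0001, 1], [-0.0, -0.0, 0.03, -0.0237, -0.029, 0.0001, 1], [-0.0, -0.0, 0.03, -0.0237, -0.029, 0.0001, 1], [-0.0, -0.0, 0.03, -0.0237, -0.029, 0.0001, 1], [-0.0, -0.0, 0.03, -0.0238, -0.0289, 0.0001, 1]]
[[-0.0, -0.0, 0.03, -0.0238, -0.0289, 0.0001, 1]]
```

Call:
{"method": "drive_tool", "body": {"rows": [[0,0,0,-0.0235,-0.029,0,1],[0,0,0,-0.0235,-0.029,0,1],[0,0,0,-0.0235,-0.029,0,1],[0,0,0,-0.0235,-0.029,0,1],[0,0,0,-0.0235,-0.029,0,1],[0,0,0,-0.0235,-0.029,0,1],[0,0,0,-0.0235,-0.029,0,1],[0,0,0,-0.0235,-0.029,0,1]]}}

```text
time: 2.22
tool_pos: [0.2894, 0.3832, 0.2315]
tcp_rot: [0.38, 3.118, 0.001]
wrist_force: [0.1, 0.1, -0.2]
width: 1.001
grip_force: 0.0
```

Call:
{"method": "drive_tool", "body": {"rows": [[0,0,0,-0.0235,-0.029,0,1],[0,0,0,-0.0235,-0.029,0,1],[0,0,0,-0.0235,-0.029,0,1],[0,0,0,-0.0235,-0.029,0,1],[0,0,0,-0.0235,-0.029,0,1],[0,0,0,-0.0235,-0.029,0,1],[0,0,0,-0.0235,-0.029,0,1],[0,0,0,-0.0235,-0.029,0,1]]}}

```text
time: 2.88
tool_pos: [0.4162, 0.1127, 0.2318]
tcp_rot: [0.38, 3.117, 0.001]
wrist_force: [-0.0, 0.1, 0.3]
width: 0.996
grip_force: 0.0
```

Call:
{"method": "drive_tool", "body": {"rows": [[0,0,0,-0.0235,-0.029,0,1],[0,0,0,-0.0235,-0.029,0,1],[0,0,0,-0.0235,-0.029,0,1],[0,0,0,-0.0235,-0.029,0,1],[0,0,0,-0.0235,-0.029,0,1],[0,0,0,-0.0235,-0.029,0,1],[0,0,0,-0.0235,-0.029,0,1],[0,0,0,-0.0235,-0.029,0,1]]}}

```text
time: 3.55
tool_pos: [0.5429, -0.158, 0.2315]
tcp_rot: [0.381, 3.118, 0.0]
wrist_force: [-0.3, 0.5, 0.5]
width: 0.998
grip_force: 0.0
```

```bash
python3 - <<'E'
from h import *
plan([.5542,-.195,.18],tool(2.885-np.pi/2,30))
E
```

```text
n 5 t 3.55 q [-0.33, 0.06, 1.84, 0.0, 1.24, -1.65]
[[-0.04, 6.01, 0.15, -0.004, -0.0066, 0.0103, 1], [-0.04, 6.01, 0.15, -0.005, -0.0066, 0.0098, 1], [-0.04, 6.01, 0.15, -0.0061, -0.0066, 0.0092, 1], [-0.04, 6.01, 0.15, -0.007, -0.0066, 0.0085, 1], [-0.04, 6.01, 0.15, -0.0079, -0.0066, 0.0078, 1]]
```

Call:
{"method": "drive_tool", "body": {"rows": [[0,6,0.15,-0.004,-0.0066,0.0103,1],[0,6,0.15,-0.005,-0.0066,0.0098,1],[0,6,0.15,-0.006,-0.0066,0.0092,1],[0,6,0.15,-0.007,-0.0066,0.0085,1],[0,6,0.15,-0.008,-0.0066,0.0078,1],[0,0,0,0,0,0,1]]}}

```text
time: 4.05
tool_pos: [0.5533, -0.1939, 0.1695]
tcp_rot: [-0.334, -2.583, -0.089]
wrist_force: [-0.4, 0.7, -4.3]
width: 1.003
grip_force: 0.0
```

```bash
python3 - <<'E'
from h import *
s=status.read_state();p=read_camera('wrist');save(p,'w1.png');T=wristT(p,s)
k=masks_of(p,'beaker');print([(a['score'],a['bbox']) for a in k],s['tool_pos'],s['q'])
m=k[0]['mask'].astype(float)
x,f=fit([(p,m,T)],BEAK,pose_beak,[.504,-.182,2.885],[.01,.01,.1]);print(x,f)
im=p['color'][...,::-1].copy();r=render(p,BEAK,*pose_beak(x),T=T);c,_=cv2.findContours((r>.5).astype(np.uint8),0,1);cv2.drawContours(im,c,-1,(0,255,0),1);cv2.imwrite('pics/w1.png',im)
E
```

```text
[(0.92, [268.8, 171.9, 360.0, 330.1])] [ 0.55327232 -0.19389295  0.16949599] [-0.34973701  0.50516037  1.48566874 -0.05063505  1.68872863 -1.65571786]
[ 0.50416018 -0.18222654  2.8860617 ] 0.017849827354128878
```

View pics/w1.png

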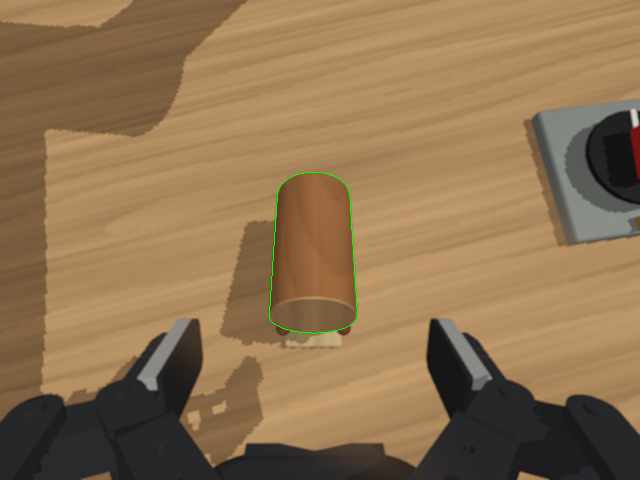

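The wrist view shows the beaker at columns 270–357 and rows 172–332, centred between the fingers. The fitted outline matches it and agrees with the fixed cameras.

```bash
python3 - <<'E'
from h import *
plan([.5012,-.1813,.0574],tool(2.886-np.pi/2,30),vmax=.025)
E
```

```text
n 6 t 4.15 q [-0.35, 0.49, 1.49, -0.05, 1.69, -1.66]
[[-0.02, -0.06, -0.01, -0.0023, -0.0003, 0.0215, 1], [-0.02, -0.06, -0.01, -0.0023, -0.0003, 0.0215, 1], [-0.02, -0.06, -0.01, -0.0023, -0.0003, 0.0215, 1], [-0.02, -0.06, -0.01, -0.0023, -0.0003, 0.0215, 1], [-0.02, -0.06, -0.01, -0.0022, -0.0003, 0.0215, 1], [-0.02, -0.06, -0.01, -0.0022, -0.0003, 0.0215, 1]]
```

Call:
{"method": "drive_tool", "body": {"rows": [[0,0,0,-0.0023,-0.0003,0.0215,1],[0,0,0,-0.0023,-0.0003,0.0215,1],[0,0,0,-0.0023,-0.0003,0.0215,1],[0,0,0,-0.0023,-0.0003,0.0215,1],[0,0,0,-0.0023,-0.0003,0.0215,1],[0,0,0,-0.0023,-0.0003,0.0215,1],[0,0,0,0,0,0,1],[0,0,0,0,0,0,1]]}}

```text
time: 4.82
tool_pos: [0.502, -0.1814, 0.0634]
tcp_rot: [-0.335, -2.601, -0.084]
wrist_force: [0.3, -0.4, 0.2]
width: 1.003
grip_force: 0.0
```

Call:
{"method": "drive_tool", "body": {"rows": [[0,0,0,0,0,0,0.4],[0,0,0,0,0,0,0.4],[0,0,0,0,0,0,0.4],[0,0,0,0,0,0,0.4],[0,0,0,0,0,0,0.4],[0,0,0,0,0,0,0.4],[0,0,0,0,0,0,0.4],[0,0,0,0,0,0,0.4]], "force": 40}}

```text
time: 5.48
tool_pos: [0.5042, -0.1823, 0.0636]
tcp_rot: [-0.336, -2.602, -0.084]
wrist_force: [1.6, 0.6, 7.3]
width: 0.626
grip_force: 40.9
```

Call:
{"method": "drive_tool", "body": {"rows": [[0,0,0,0.005,0,-0.0087,0.4],[0,0,0,0.0125,0,-0.0217,0.4],[0,0,0,0.0125,0,-0.0217,0.4],[0,0,0,0.0125,0,-0.0217,0.4],[0,0,0,0.0125,0,-0.0217,0.4],[0,0,0,0.0125,0,-0.0217,0.4],[0,0,0,0.0125,0,-0.0217,0.4],[0,0,0,0,0,0,0.4]], "force": 50}}

```text
time: 6.15
tool_pos: [0.5053, -0.1823, 0.2277]
tcp_rot: [-0.336, -2.608, -0.082]
wrist_force: [0.9, -1.0, -0.8]
width: 0.625
grip_force: 52.8
```

```bash
python3 - <<'E'
from h import *
s=status.read_state();p=read_camera('wrist');save(p,'w2.png');T=wristT(p,s)
k=masks_of(p,'beaker');print([(a['score'],a['bbox']) for a in k],s['tool_pos'],s['wrist_force'],s['width'])
m=k[0]['mask'].astype(float)
# beaker pose in tool frame: closed-end point (x,0+dy,z), tilt of axis in xz plane
R0=R.from_rotvec(s['tcp_rot']).as_matrix();t0=np.array(s['tool_pos'])
def pose(q):
    Rb=R.from_euler('y',q[2],degrees=True).as_matrix()
    return R0@Rb,t0+R0@(np.array([q[0],0,q[1]])-Rb@[0,0,.038])
for q0 in ([0,-.024,40],[.005,-.028,38]): print(fit([(p,m,T)],BEAK,pose,q0,[.005,.005,5]))
v=R0.T@pose_beak([0,0,2.886])[0][:,2];print('expected tilt',np.degrees(np.arctan2(v[0],v[2])),v)
E
```

```text
[(0.55, [232.2, 181.2, 399.3, 453.1])] [ 0.50530076 -0.18233899  0.22770555] [ 0.90301404 -0.96382219 -0.75325895] 0.6254335890234171
(array([ 3.57949620e-03, -7.81615530e-03,  3.40141249e+01]), np.float64(0.052073840980416564))
(array([ 3.45823028e-03, -6.82363489e-03,  3.11591972e+01]), np.float64(0.05184494115739646))
expected tilt 40.54277820063977 [0.65001446 0.00187105 0.75991953]
```

View pics/w2.png

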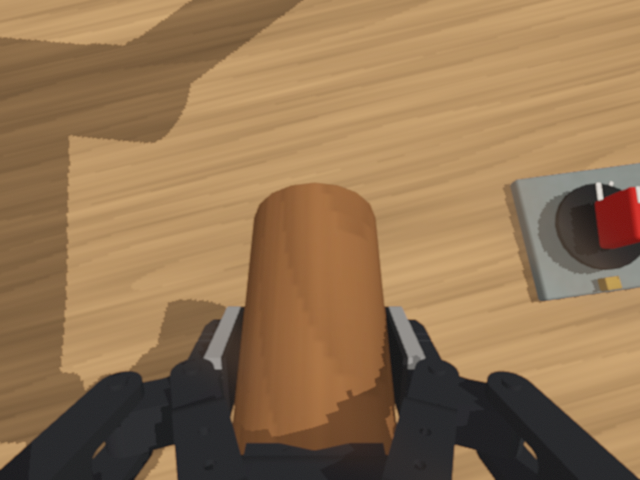

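The beaker is held centred, at columns 235–395, with pads either side at row ~335. The closed end is hidden behind the gripper body. Next I move it over the peg.

```bash
cat >> h.py <<'E'
Rg=R.from_rotvec([-0.336,-2.602,-0.084]).as_matrix();tg=np.array([.5042,-.1823,.0636])
Rb,tb=pose_beak([.5042,-.1822,2.886]);BT_R=Rg.T@Rb;BT_t=Rg.T@(tb-tg)   # beaker in tool (as grasped)
def tool_for(org,yaw,axis=None,off=None):
    """tool pose putting beaker closed-end at org, z down"""
    a=BT_R[:,2] if axis is None else axis;th=np.degrees(np.arctan2(a[0],a[2]))
    M=tool(yaw,-th);return np.array(org)-M@(BT_t if off is None else off),M
PEG=np.array([.5063,.2709]);PYAW=.4915+np.pi/2
E
python3 - <<'E'
from h import *
print(BT_R[:,2],BT_t)
p,M=tool_for([*PEG,.26],PYAW);print(p,M);plan(p,M,.4,n=16)
E
```

```text
[0.64516463 0.00115227 0.76404272] [-2.49539141e-02 -2.75684894e-06 -4.61700449e-02]
[0.51575099 0.2759624  0.2086247 ] [[-0.67360032 -0.47194886  0.56879424]
 [-0.36058933  0.88162593  0.30448491]
 [-0.64516506  0.         -0.76404322]]
n 16 t 6.25 q [-0.36, 0.36, 1.58, -0.05, 1.72, -1.67]
[[-0.27, -4.16, -2.83, 0.0052, 0.0279, 0.0039, 0.4], [-0.27, -4.16, -2.83, 0.0041, 0.0281, 0.0037, 0.4], [-0.27, -4.16, -2.83, 0.003, 0.0282, 0.0036, 0.4], [-0.27, -4.16, -2.83, 0.0019, 0.0283, 0.0035, 0.4], [-0.27, -4.16, -2.83, 0.0007, 0.0284, 0.0036, 0.4], [-0.27, -4.16, -2.83, -0.0004, 0.0284, 0.0037, 0.4], [-0.27, -4.16, -2.83, -0.0015, 0.0283, 0.0039, 0.4], [-0.27, -4.16, -2.83, -0.0026, 0.0282, 0.0042, 0.4]]
[[-0.27, -4.16, -2.83, -0.0037, 0.028, 0.0045, 0.4], [-0.27, -4.16, -2.83, -0.0047, 0.0278, 0.005, 0.4], [-0.27, -4.16, -2.83, -0.0057, 0.0275, 0.0055, 0.4], [-0.27, -4.16, -2.83, -0.0067, 0.0272, 0.0061, 0.4], [-0.27, -4.16, -2.83, -0.0075, 0.0268, 0.0067, 0.4], [-0.27, -4.16, -2.83, -0.0083, 0.0264, 0.0074, 0.4], [-0.27, -4.16, -2.83, -0.009, 0.0259, 0.0082, 0.4], [-0.27, -4.16, -2.83, -0.0097, 0.0254, 0.009, 0.4]]
```

Call:
{"method": "drive_tool", "body": {"rows": [[-0.27,-4.16,-2.83,0.0052,0.0279,0.0039,0.4],[-0.27,-4.16,-2.83,0.0041,0.0281,0.0037,0.4],[-0.27,-4.16,-2.83,0.003,0.0282,0.0036,0.4],[-0.27,-4.16,-2.83,0.0019,0.0283,0.0035,0.4],[-0.27,-4.16,-2.83,0.0007,0.0284,0.0036,0.4],[-0.27,-4.16,-2.83,-0.0004,0.0284,0.0037,0.4],[-0.27,-4.16,-2.83,-0.0015,0.0283,0.0039,0.4],[-0.27,-4.16,-2.83,-0.0026,0.0282,0.0042,0.4]]}}

```text
time: 6.92
tool_pos: [0.5074, 0.0488, 0.2128]
tcp_rot: [-0.174, 3.051, 0.19]
wrist_force: [-0.3, 0.0, -1.0]
width: 0.625
grip_force: 52.8
```

Call:
{"method": "drive_tool", "body": {"rows": [[-0.27,-4.16,-2.83,-0.0037,0.028,0.0045,0.4],[-0.27,-4.16,-2.83,-0.0047,0.0278,0.005,0.4],[-0.27,-4.16,-2.83,-0.0057,0.0275,0.0055,0.4],[-0.27,-4.16,-2.83,-0.0067,0.0272,0.0061,0.4],[-0.27,-4.16,-2.83,-0.0075,0.0268,0.0067,0.4],[-0.27,-4.16,-2.83,-0.0083,0.0264,0.0074,0.4],[-0.27,-4.16,-2.83,-0.009,0.0259,0.0082,0.4],[-0.27,-4.16,-2.83,-0.0097,0.0254,0.009,0.4]]}}

```text
time: 7.58
tool_pos: [0.5126, 0.2771, 0.2055]
tcp_rot: [-0.6, 2.381, 0.221]
wrist_force: [0.9, 0.1, -1.4]
width: 0.626
grip_force: 52.8
```

Call:
{"method": "drive_tool", "body": {"rows": [[0,0,0,0,0,0,0.4],[0,0,0,0,0,0,0.4]]}}

```text
time: 7.75
tool_pos: [0.5112, 0.2766, 0.2034]
tcp_rot: [-0.602, 2.388, 0.221]
wrist_force: [-0.6, 0.5, -1.5]
width: 0.63
grip_force: 53.0
```

```bash
python3 - <<'E'
from h import *
s=status.read_state();pt=read_camera('top');ps=read_camera('scene')
R0=R.from_rotvec(s['tcp_rot']).as_matrix();t0=np.array(s['tool_pos']);z=R0@BT_R[:,2];o=t0+R0@BT_t
print(s['time'],s['q'],t0,'pred axis',z,'closed end',o)
V=[]
out=[]
for p,c in((pt,(172,285)),(ps,(395,155))):
    k=masks_of(p,'beaker');print([(a['score'],a['bbox']) for a in k]);V.append((p,k[0]['mask'].astype(float),None))
    im=p['color'][...,::-1].copy();r=render(p,BEAK,R0@BT_R,o);cc,_=cv2.findContours((r>.5).astype(np.uint8),0,1);cv2.drawContours(im,cc,-1,(0,255,0),1)
    u,v=c;im=im[v-110:v+70,u-90:u+90];out.append(cv2.resize(im,(400,400),interpolation=cv2.INTER_CUBIC))
cv2.imwrite('pics/c3.png',np.hstack(out))
E
```

```text
7.75 [ 0.42496332 -0.27054705  2.34367003  0.12650433  0.38138961 -1.74023019] [0.51121456 0.27659788 0.20344185] pred axis [-0.01089526 -0.00100488 -0.99994014] closed end [0.50231314 0.27160699 0.2549222 ]
[(0.71, [362.9, 149.1, 396.2, 190.9]), (0.65, [113.7, 269.0, 151.1, 309.3]), (0.41, [299.0, 148.6, 323.3, 182.2])]
[(0.68, [384.6, 54.0, 423.8, 118.4]), (0.46, [281.9, 130.5, 434.6, 237.7])]
```

View pics/c3.png

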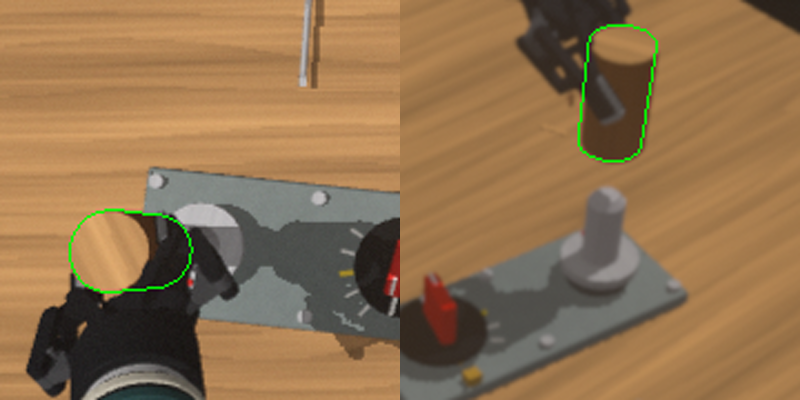

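The predicted outline (green) coincides with the beaker in both views: mouth down above the peg, rim at about 0.16 m. Now lowering, in stages.

```bash
python3 - <<'E'
from h import *
p,M=tool_for([*PEG,.235],PYAW);plan(p,M,.4,n=3)
E
```

```text
n 3 t 7.95 q [0.42, -0.27, 2.34, 0.13, 0.38, -1.74]
[[0.03, -0.07, -0.05, 0.005, -0.0, 0.0063, 0.4], [0.03, -0.07, -0.05, 0.005, -0.0, 0.0063, 0.4], [0.03, -0.07, -0.05, 0.005, -0.0, 0.0063, 0.4]]
```

Call:
{"method": "drive_tool", "body": {"rows": [[0,-0.07,0,0.005,0,0.0063,0.4],[0,-0.07,0,0.005,0,0.0063,0.4],[0,-0.07,0,0.005,0,0.0063,0.4],[0,0,0,0,0,0,0.4],[0,0,0,0,0,0,0.4]]}}

```text
time: 8.37
tool_pos: [0.5143, 0.276, 0.1816]
tcp_rot: [-0.596, 2.382, 0.221]
wrist_force: [-0.3, -0.4, -1.1]
width: 0.627
grip_force: 53.0
```

```bash
cat >> h.py <<'E'
def beak_now(s):
    R0=R.from_rotvec(s['tcp_rot']).as_matrix();z=R0@BT_R[:,2];o=np.array(s['tool_pos'])+R0@BT_t
    print('q',np.round(s['q'],2),'axis',np.round(z,3),'end',np.round(o,4),'rim',np.round(o+.095*z,4),'F',np.round(s['wrist_force'],1))
E
python3 - <<'E'
from h import *
beak_now(status.read_state())
p,M=tool_for([*PEG,.235],PYAW);plan(p,M,.4,n=2)
E
```

```text
q [ 0.42 -0.24  2.37  0.15  0.32 -1.77] axis [-0.004  0.003 -1.   ] end [0.505  0.2709 0.233 ] rim [0.5046 0.2711 0.138 ] F [-0.3 -0.4 -1.1]
n 2 t 8.3667 q [0.42, -0.24, 2.37, 0.15, 0.32, -1.77]
[[0.06, -0.07, -0.06, -0.0011, -0.0004, -0.0004, 0.4], [0.06, -0.07, -0.06, -0.0011, -0.0004, -0.0004, 0.4]]
```

```bash
sed -i 's/^PEG=.*/PEG=np.array([.5063,.2709]);PYAW=1.06/' h.py; python3 - <<'E'
from h import *
p,M=tool_for([*PEG,.237],PYAW);plan(p,M,.4,n=10)
E
```

```text
n 10 t 8.3667 q [0.42, -0.24, 2.37, 0.15, 0.32, -1.77]
[[3.71, -0.02, 4.38, 0.0, -0.001, -0.0005, 0.4], [3.71, -0.02, 4.38, -0.0001, -0.001, -0.0005, 0.4], [3.71, -0.02, 4.38, -0.0001, -0.001, -0.0004, 0.4], [3.71, -0.02, 4.38, -0.0002, -0.001, -0.0003, 0.4], [3.71, -0.02, 4.38, -0.0003, -0.001, -0.0003, 0.4], [3.71, -0.02, 4.38, -0.0004, -0.001, -0.0002, 0.4], [3.71, -0.02, 4.38, -0.0004, -0.001, -0.0001, 0.4], [3.71, -0.02, 4.38, -0.0005, -0.001, -0.0001, 0.4]]
[[3.71, -0.02, 4.38, -0.0006, -0.0009, -0.0, 0.4], [3.71, -0.02, 4.38, -0.0007, -0.0009, 0.0, 0.4]]
```

Call:
{"method": "drive_tool", "body": {"rows": [[3.71,0,4.38,0,-0.001,-0.0005,0.4],[3.71,0,4.38,-0.0001,-0.001,-0.0005,0.4],[3.71,0,4.38,-0.0001,-0.001,-0.0004,0.4],[3.71,0,4.38,-0.0002,-0.001,-0.0003,0.4],[3.71,0,4.38,-0.0003,-0.001,-0.0003,0.4],[3.71,0,4.38,-0.0004,-0.001,-0.0002,0.4],[3.71,0,4.38,-0.0004,-0.001,-0.0001,0.4],[3.71,0,4.38,-0.0005,-0.001,-0.0001,0.4]]}}

```text
time: 9.03
tool_pos: [0.5113, 0.2712, 0.1794]
tcp_rot: [0.01, 2.469, -0.01]
wrist_force: [-0.0, -0.1, -2.2]
width: 0.625
grip_force: 53.0
```

Call:
{"method": "drive_tool", "body": {"rows": [[3.71,0,4.38,-0.0006,-0.0009,0,0.4],[3.71,0,4.38,-0.0007,-0.0009,0,0.4],[0,0,0,0,0,0,0.4],[0,0,0,0,0,0,0.4]]}}

```text
time: 9.37
tool_pos: [0.5122, 0.2712, 0.1796]
tcp_rot: [0.243, 2.46, -0.101]
wrist_force: [-0.6, 0.2, -0.6]
width: 0.625
grip_force: 53.1
```

```bash
python3 - <<'E'
from h import *
beak_now(status.read_state())
p,M=tool_for([*PEG,.195],PYAW);plan(p,M,.4,n=5)
E
```

```text
q [ 0.76 -0.07  2.22 -0.84  0.76 -0.06] axis [-0.031 -0.005 -1.   ] end [0.5033 0.2736 0.2313] rim [0.5004 0.2732 0.1363] F [-0.6  0.2 -0.6]
n 5 t 9.3667 q [0.76, -0.07, 2.22, -0.84, 0.76, -0.06]
[[2.14, -0.31, 2.83, 0.0038, -0.0009, 0.0062, 0.4], [2.14, -0.31, 2.83, 0.0038, -0.0008, 0.0062, 0.4], [2.14, -0.31, 2.83, 0.0038, -0.0008, 0.0062, 0.4], [2.14, -0.31, 2.83, 0.0038, -0.0007, 0.0062, 0.4], [2.14, -0.31, 2.83, 0.0038, -0.0007, 0.0062, 0.4]]
```

```bash
python3 - <<'E'
from h import *
s=status.read_state();y=R.from_rotvec(s['tcp_rot']).as_matrix()[:,1];yaw=np.arctan2(y[1],y[0]);print(yaw)
p,M=tool_for([*PEG,.230],yaw-.02);plan(p,M,.4,n=4)
E
```

```text
1.3696220080047596
n 4 t 9.3667 q [0.76, -0.07, 2.22, -0.84, 0.76, -0.06]
[[0.05, -0.41, 0.33, -0.0008, -0.0004, 0.001, 0.4], [0.05, -0.41, 0.33, -0.0008, -0.0004, 0.001, 0.4], [0.05, -0.41, 0.33, -0.0008, -0.0004, 0.001, 0.4], [0.05, -0.41, 0.33, -0.0008, -0.0004, 0.001, 0.4]]
```

Call:
{"method": "drive_tool", "body": {"rows": [[0.05,-0.41,0.33,-0.0008,-0.0004,0.001,0.4],[0.05,-0.41,0.33,-0.0008,-0.0004,0.001,0.4],[0.05,-0.41,0.33,-0.0008,-0.0004,0.001,0.4],[0.05,-0.41,0.33,-0.0008,-0.0004,0.001,0.4],[0,0,0,0,0,0,0.4],[0,0,0,0,0,0,0.4]]}}

```text
time: 9.87
tool_pos: [0.5165, 0.2665, 0.1783]
tcp_rot: [0.275, 2.428, -0.101]
wrist_force: [0.2, -0.5, -1.9]
width: 0.623
grip_force: 53.1
```

```bash
sed -i 's/PYAW=1.06/PYAW=1.35/' h.py; python3 - <<'E'
from h import *
beak_now(status.read_state())
p,M=tool_for([*PEG,.19],PYAW);plan(p,M,.4,n=5)
E
```

```text
q [ 0.76 -0.07  2.23 -0.89  0.76  0.02] axis [ 0.  0. -1.] end [0.506  0.2689 0.2297] rim [0.506  0.269  0.1347] F [ 0.2 -0.5 -1.9]
n 5 t 9.8667 q [0.76, -0.07, 2.23, -0.89, 0.76, 0.02]
[[-0.04, -0.0, -0.04, 0.0051, 0.0004, 0.006, 0.4], [-0.04, -0.0, -0.04, 0.0051, 0.0004, 0.006, 0.4], [-0.04, -0.0, -0.04, 0.0051, 0.0004, 0.006, 0.4], [-0.04, -0.0, -0.04, 0.0051, 0.0004, 0.006, 0.4], [-0.04, -0.0, -0.04, 0.0051, 0.0004, 0.006, 0.4]]
```

Call:
{"method": "drive_tool", "body": {"rows": [[0,0,0,0.0051,0.0004,0.006,0.4],[0,0,0,0.0051,0.0004,0.006,0.4],[0,0,0,0.0051,0.0004,0.006,0.4],[0,0,0,0.0051,0.0004,0.006,0.4],[0,0,0,0.0051,0.0004,0.006,0.4],[0,0,0,0,0,0,0.4],[0,0,0,0,0,0,0.4]]}}

```text
time: 10.45
tool_pos: [0.5164, 0.2685, 0.1377]
tcp_rot: [0.274, 2.429, -0.103]
wrist_force: [0.9, 0.0, -1.5]
width: 0.629
grip_force: 53.1
```

```bash
python3 - <<'E'
from h import *
s=status.read_state();beak_now(s)
ps=read_camera('scene');pt=read_camera('top')
R0=R.from_rotvec(s['tcp_rot']).as_matrix();o=np.array(s['tool_pos'])+R0@BT_t;out=[]
for p,c in((pt,(172,285)),(ps,(395,155))):
    im=p['color'][...,::-1].copy();r=render(p,BEAK,R0@BT_R,o);cc,_=cv2.findContours((r>.5).astype(np.uint8),0,1);cv2.drawContours(im,cc,-1,(0,255,0),1)
    u,v=c;im=im[v-110:v+70,u-90:u+90];out.append(cv2.resize(im,(400,400),interpolation=cv2.INTER_CUBIC))
cv2.imwrite('pics/c4.png',np.hstack(out))
p,M=tool_for([*PEG,.145],PYAW);plan(p,M,.4,n=6)
E
```

```text
q [ 0.76 -0.    2.26 -0.97  0.71  0.13] axis [-0.001 -0.001 -1.   ] end [0.506  0.271  0.1891] rim [0.5059 0.2709 0.0941] F [ 0.9  0.  -1.5]
n 6 t 10.55 q [0.76, -0.0, 2.26, -0.97, 0.71, 0.13]
[[-0.03, 0.0, -0.03, 0.0049, -0.0001, 0.0058, 0.4], [-0.03, 0.0, -0.03, 0.0049, -0.0001, 0.0058, 0.4], [-0.03, 0.0, -0.03, 0.0049, -0.0001, 0.0058, 0.4], [-0.03, 0.0, -0.03, 0.0049, -0.0001, 0.0058, 0.4], [-0.03, 0.0, -0.03, 0.0049, -0.0001, 0.0058, 0.4], [-0.03, 0.0, -0.03, 0.0049, -0.0001, 0.0058, 0.4]]
```

View pics/c4.png

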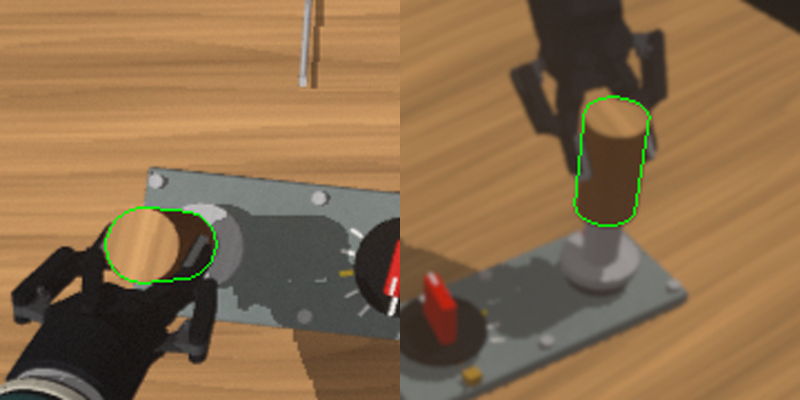

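The beaker is over the peg: the rim hides the peg's top in the scene view at crop (605,220), and there is no contact force. I keep lowering.

Call:
{"method": "drive_tool", "body": {"rows": [[0,0,0,0.0049,0,0.0058,0.4],[0,0,0,0.0049,0,0.0058,0.4],[0,0,0,0.0049,0,0.0058,0.4],[0,0,0,0.0049,0,0.0058,0.4],[0,0,0,0.0049,0,0.0058,0.4],[0,0,0,0.0049,0,0.0058,0.4],[0,0,0,0,0,0,0.4],[0,0,0,0,0,0,0.4]]}}

```text
time: 11.22
tool_pos: [0.5163, 0.2683, 0.0923]
tcp_rot: [0.274, 2.429, -0.103]
wrist_force: [-0.4, -0.5, -1.4]
width: 0.627
grip_force: 53.1
```

```bash
python3 - <<'E'
from h import *
beak_now(status.read_state())
E
```

```text
q [ 0.76  0.08  2.29 -1.08  0.66  0.27] axis [-0.001 -0.001 -1.   ] end [0.506  0.2708 0.1437] rim [0.5058 0.2707 0.0487] F [-0.4 -0.5 -1.4]
```

Call:
{"method": "drive_tool", "body": {"rows": [[0,0,0,0.0016,0,0.0019,0.4],[0,0,0,0.0016,0,0.0019,0.4],[0,0,0,0.0013,0,0.0015,0.4],[0,0,0,0,0,0,0.4],[0,0,0,0,0,0,0.4]]}}

```text
time: 11.63
tool_pos: [0.5168, 0.2689, 0.0866]
tcp_rot: [0.275, 2.427, -0.101]
wrist_force: [0.2, -0.3, -1.0]
width: 0.627
grip_force: 53.1
```

Call:
{"method": "drive_tool", "body": {"rows": [[0,0,0,0.0007,0,0.0008,0.4],[0,0,0,0.0006,0,0.0008,0.4],[0,0,0,0,0,0,0.4],[0,0,0,0,0,0,0.4]]}}

```text
time: 11.97
tool_pos: [0.5168, 0.2688, 0.0845]
tcp_rot: [0.275, 2.427, -0.101]
wrist_force: [0.2, -0.3, -0.9]
width: 0.622
grip_force: 53.1
```

Rim is at ~0.041 and there is no contact yet, so I continue in small steps.

Call:
{"method": "drive_tool", "body": {"rows": [[0,0,0,0.0007,0,0.0008,0.4],[0,0,0,0,0,0,0.4],[0,0,0,0,0,0,0.4]]}}

```text
time: 12.22
tool_pos: [0.5172, 0.269, 0.0839]
tcp_rot: [0.275, 2.427, -0.101]
wrist_force: [-0.9, -0.9, 1.4]
width: 0.625
grip_force: 53.2
```

Call:
{"method": "drive_tool", "body": {"rows": [[0,0,0,0.0007,0,0.0008,0.4],[0,0,0,0,0,0,0.4],[0,0,0,0,0,0,0.4]]}}

```text
time: 12.47
tool_pos: [0.5176, 0.2689, 0.0838]
tcp_rot: [0.275, 2.425, -0.101]
wrist_force: [-3.8, -1.9, 8.1]
width: 0.626
grip_force: 53.6
```

Call:
{"method": "drive_tool", "body": {"rows": [[0,0,0,0.0007,0,0.0008,0.4],[0,0,0,0,0,0,0.4],[0,0,0,0,0,0,0.4]]}}

```text
time: 12.72
tool_pos: [0.5179, 0.269, 0.0838]
tcp_rot: [0.276, 2.424, -0.101]
wrist_force: [-8.5, -2.4, 13.9]
width: 0.626
grip_force: 54.2
```

Contact: the push rises with z steady at 0.0838. I relax the push and open.

Call:
{"method": "drive_tool", "body": {"rows": [[0,0,0,-0.0012,0,-0.0014,0.4],[0,0,0,0,0,0,0.4],[0,0,0,0,0,0,1],[0,0,0,0,0,0,1],[0,0,0,0,0,0,1],[0,0,0,0,0,0,1],[0,0,0,0,0,0,1],[0,0,0,0,0,0,1]], "force": 25}}

```text
time: 13.38
tool_pos: [0.5168, 0.2688, 0.0829]
tcp_rot: [0.274, 2.428, -0.101]
wrist_force: [-0.3, 0.1, 0.6]
width: 0.998
grip_force: 0.0
```

```bash
python3 - <<'E'
from h import *
s=status.read_state();print(s['width'],s['grip_force'],s['wrist_force'],s['q'])
z=R.from_rotvec(s['tcp_rot']).as_matrix()[:,2];print(z)
p=read_camera('wrist');save(p,'w5.png')
E
```

```text
0.9976382241912878 0.0 [-0.28568555  0.12595658  0.61970616] [ 0.76226211  0.09513434  2.29036217 -1.11171921  0.64475053  0.30463025]
[ 0.62853158 -0.14480559 -0.76418544]
```

View pics/w5.png

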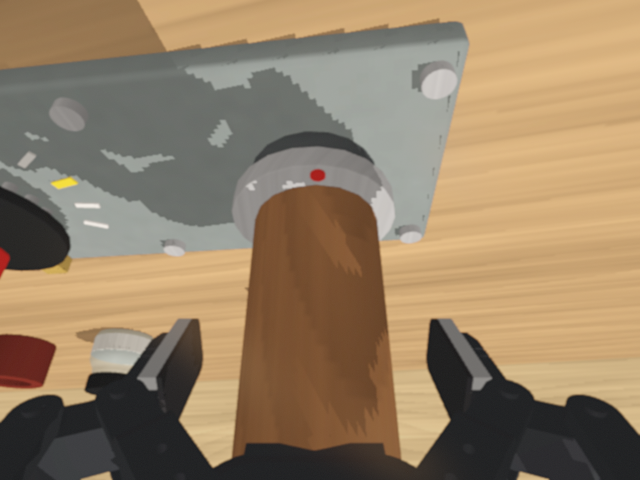

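The beaker stands on the flange (rim at ~(318,190)) with the fingers clear on both sides. I retreat along the fingers.

Call:
{"method": "drive_tool", "body": {"rows": [[0,0,0,0,0,-0.015,1],[0,0,0,0,0,-0.02,1],[0,0,0,0,0,-0.025,1],[0,0,0,0,0,-0.025,1],[0,0,0,0,0,-0.025,1],[0,0,0,0,0,-0.025,1],[0,0,0,0,0,-0.025,1],[0,0,0,0,0,0,1]]}}

```text
time: 14.1
tool_pos: [0.4161, 0.2946, 0.2098]
tcp_rot: [0.274, 2.424, -0.092]
wrist_force: [1.1, 0.5, 1.4]
width: 1.0
grip_force: 0.0
```

```bash
python3 - <<'E'
from h import *
s=status.read_state();print(np.round(s['q'],2),s['tool_pos'])
pt=read_camera('top');ps=read_camera('scene')
V=[(p,masks_of(p,'beaker')[0]['mask'].astype(float),None) for p in(ps,)]
down=np.diag([1,-1,-1.])
for v in V: print(fit([v],BEAK,lambda q:(down,np.array([q[0],q[1],.135])),[.506,.271],[.006,.006]))
print(fit(V[:1],BEAK,lambda q:(down,np.array([.508,.2716,q[0]])),[.14],[.01]))
out=[]
for p,c in((pt,(215,285)),(ps,(360,165))):
    im=p['color'][...,::-1].copy()
    u,v=c;im=im[v-80:v+80,u-80:u+80];out.append(cv2.resize(im,(400,400),interpolation=cv2.INTER_CUBIC))
cv2.imwrite('pics/c6.png',np.hstack(out))
hsv=cv2.cvtColor(pt['color'],cv2.COLOR_RGB2HSV);r=((hsv[...,0]<6)|(hsv[...,0]>174))&(hsv[...,1]>190)&(hsv[...,2]>120)
r[:260]=0;ys,xs=np.nonzero(r);k=(xs>235)&(xs<300);q=np.c_[xs[k],ys[k]].astype(np.float32)
rc=cv2.minAreaRect(q);b=cv2.boxPoints(rc);P=np.array([atz(pt,u,.07)[:2] for u in b]);print(rc,P)
e=[P[1]-P[0],P[2]-P[1]];e=max(e,key=np.linalg.norm);print('bar yaw',np.arctan2(*e[::-1]))
E
```

```text
[ 0.99 -0.19  2.28 -0.83  0.96  0.11] [0.41605267 0.29459515 0.2097985 ]
(array([0.51087681, 0.27046119]), np.float64(0.03260359697657811))
(array([0.13265625]), np.float64(0.04978970675480965))
((261.0231018066406, 294.91534423828125), (7.367286205291748, 24.557621002197266), 15.255118370056152) [[0.46642403 0.11503645]
 [0.50831351 0.10333199]
 [0.50469416 0.09063239]
 [0.46283788 0.10237878]]
bar yaw -0.27246427947305324
```

View pics/c6.png

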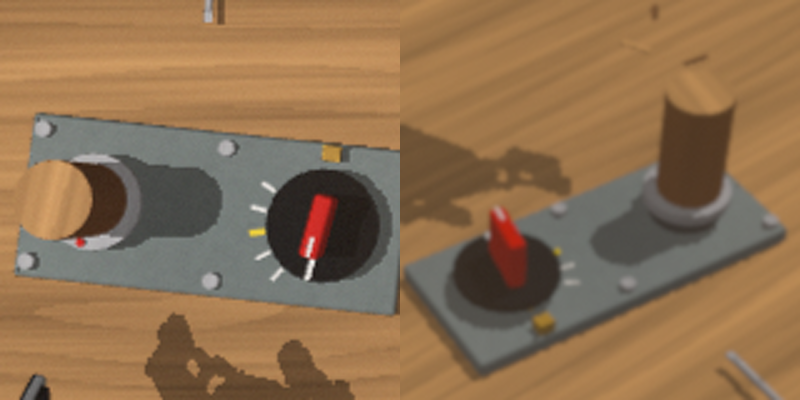

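The beaker sits upright with its rim on the flange, and the knob is still parked (bar outline identical; bar yaw −0.272, so joint ≈0.155). Next comes the knob.

```bash
python3 - <<'E'
from h import *
plan([.4865,.102,.20],tool(1.299,0),1,n=8)
E
```

```text
n 8 t 14.25 q [0.98, -0.19, 2.28, -0.83, 0.95, 0.11]
[[0.12, 5.02, 0.32, -0.0102, -0.0212, 0.0094, 1], [0.12, 5.02, 0.32, -0.0111, -0.0211, 0.0086, 1], [0.12, 5.02, 0.32, -0.0119, -0.021, 0.0076, 1], [0.12, 5.02, 0.32, -0.0127, -0.0209, 0.0066, 1], [0.12, 5.02, 0.32, -0.0133, -0.0209, 0.0055, 1], [0.12, 5.02, 0.32, -0.0138, -0.0208, 0.0043, 1], [0.12, 5.02, 0.32, -0.0143, -0.0207, 0.0031, 1], [0.12, 5.02, 0.32, -0.0146, -0.0206, 0.0019, 1]]
```

Call:
{"method": "drive_tool", "body": {"rows": [[0.12,5.02,0.32,-0.0102,-0.0212,0.0094,1],[0.12,5.02,0.32,-0.0111,-0.0211,0.0086,1],[0.12,5.02,0.32,-0.0119,-0.021,0.0076,1],[0.12,5.02,0.32,-0.0127,-0.0209,0.0066,1],[0.12,5.02,0.32,-0.0133,-0.0209,0.0055,1],[0.12,5.02,0.32,-0.0138,-0.0208,0.0043,1],[0.12,5.02,0.32,-0.0143,-0.0207,0.0031,1],[0.12,5.02,0.32,-0.0146,-0.0206,0.0019,1]]}}

```text
time: 14.92
tool_pos: [0.4859, 0.1017, 0.2]
tcp_rot: [0.43, 3.109, -0.003]
wrist_force: [1.2, 1.0, -0.1]
width: 0.998
grip_force: 0.0
```

Call:
{"method": "drive_tool", "body": {"rows": [[0,0,0,0,0,0,1],[0,0,0,0,0,0,1]]}}

```text
time: 15.08
tool_pos: [0.4866, 0.1011, 0.1987]
tcp_rot: [0.436, 3.106, -0.008]
wrist_force: [-0.8, 0.1, 0.2]
width: 1.002
grip_force: 0.0
```

```bash
python3 - <<'E'
from h import *
s=status.read_state();p=read_camera('wrist');T=wristT(p,s)
print(s['q'],s['tool_pos'])
hsv=cv2.cvtColor(p['color'],cv2.COLOR_RGB2HSV);r=(((hsv[...,0]<6)|(hsv[...,0]>174))&(hsv[...,1]>180)&(hsv[...,2]>60)).astype(np.uint8)
n,l,st,c=cv2.connectedComponentsWithStats(r);i=1+np.argmax(st[1:,4]);print(st[i],c[i])
m=(l==i).astype(float)
BAR=[box(.046,.014,.0335,.0775)]
print(fit([(p,m,T)],BAR,pose_stand,[.4865,.102,-.272],[.005,.005,.1]))
save(p,'w7.png')
plan([.4865,.102,.12],tool(1.299,0),1)
E
```

```text
[ 0.15891942 -0.0542949   2.0152352  -0.00650449  1.17748368 -1.13072542] [0.48657348 0.10108579 0.19872067]
[ 306  192   21   73 1311] [316.00228833 230.34782609]
(array([ 0.48591457,  0.10178028, -0.27353464]), np.float64(0.17228571501507395))
n 3 t 15.1333 q [0.16, -0.06, 2.02, -0.01, 1.18, -1.13]
[[-0.07, 0.11, -0.08, -0.0002, 0.0001, 0.0263, 1], [-0.07, 0.11, -0.08, -0.0003, 0.0, 0.0263, 1], [-0.07, 0.11, -0.08, -0.0003, -0.0, 0.0263, 1]]
```

Call:
{"method": "drive_tool", "body": {"rows": [[0,0,0,0,0.0005,0.025,1],[0,0,0,0,0,0.025,1],[0,0,0,0,0,0.025,1],[0,0,0,0,0,0.025,1],[0,0,0,0,0,0.025,1],[0,0,0,0,0,0.02,1],[0,0,0,0,0,0.006,1],[0,0,0,0,0,0,1]]}}

```text
time: 15.8
tool_pos: [0.4836, 0.1046, 0.0475]
tcp_rot: [0.423, 3.11, -0.008]
wrist_force: [-0.8, 0.1, -0.1]
width: 0.997
grip_force: 0.0
```

Call:
{"method": "drive_tool", "body": {"rows": [[0,0,0,0,0,0,1],[0,0,0,0,0,0,1]]}}

```text
time: 15.97
tool_pos: [0.4879, 0.1047, 0.0514]
tcp_rot: [0.423, 3.102, -0.004]
wrist_force: [0.7, -0.4, -0.2]
width: 1.0
grip_force: 0.0
```

```bash
python3 - <<'E'
from h import *
print(status.read_state()['tool_pos'])
plan([.486,.1018,.042],tool(1.297,0),1,n=3)
E
```

```text
[0.48792177 0.10466231 0.05137098]
n 3 t 15.9667 q [0.17, 0.12, 2.14, -0.01, 0.87, -1.13]
[[-0.02, 0.21, 0.05, 0.0004, -0.0011, 0.0031, 1], [-0.02, 0.21, 0.05, 0.0004, -0.0011, 0.0031, 1], [-0.02, 0.21, 0.05, 0.0004, -0.0011, 0.0031, 1]]
```

Call:
{"method": "drive_tool", "body": {"rows": [[0,0.2,0.05,0.0004,-0.0011,0.0031,1],[0,0.2,0.05,0.0004,-0.0011,0.0031,1],[0,0.2,0.05,0.0004,-0.0011,0.0031,1],[0,0,0,0,0,0,1],[0,0,0,0,0,0,1]]}}

```text
time: 16.38
tool_pos: [0.4848, 0.1008, 0.0405]
tcp_rot: [-0.431, -3.109, 0.003]
wrist_force: [0.2, 0.2, -0.3]
width: 0.997
grip_force: 0.0
```

Call:
{"method": "drive_tool", "body": {"rows": [[0,0,0,0,0,0,0],[0,0,0,0,0,0,0],[0,0,0,0,0,0,0],[0,0,0,0,0,0,0],[0,0,0,0,0,0,0],[0,0,0,0,0,0,0],[0,0,0,0,0,0,0],[0,0,0,0,0,0,0]], "force": 30}}

```text
time: 17.05
tool_pos: [0.4853, 0.1022, 0.0408]
tcp_rot: [-0.431, -3.11, -0.0]
wrist_force: [-0.6, 6.0, -0.9]
width: 0.155
grip_force: 33.7
```

Call:
{"method": "drive_tool", "body": {"rows": [[0,0,0,0,0,0,0],[0,0,0,0,0,0,0],[0,0,0,0,0,0,0],[0,0,0,0,0,0,0]], "force": 80}}

```text
time: 17.38
tool_pos: [0.4853, 0.1022, 0.041]
tcp_rot: [-0.431, -3.11, -0.0]
wrist_force: [0.8, 5.9, 0.0]
width: 0.15
grip_force: 78.3
```

```bash
cat >> h.py <<'E'
def yaw(s): y=R.from_rotvec(s['tcp_rot']).as_matrix()[:,1];return np.arctan2(y[1],y[0])
E
python3 - <<'E'
from h import *
s=status.read_state();y=yaw(s);print(s['time'],s['tool_pos'],y,'joint est',-0.117-(y-np.pi/2),s['wrist_force'],s['torque'],s['width'],s['grip_force'])
E
```

```text
17.3833 [0.48530151 0.10217428 0.04096409] 1.2956128451548092 joint est 0.15818348164008733 [0.75231903 5.93978715 0.04276921] [ 0.66859823  0.01564081 -0.0377361 ] 0.1504370348268255 78.28368902206421
```

Call:
{"method": "drive_tool", "body": {"rows": [[0,0,3.6,0,0,0,0],[0,0,3.6,0,0,0,0],[0,0,3.6,0,0,0,0],[0,0,3.6,0,0,0,0],[0,0,3.6,0,0,0,0],[0,0,3.6,0,0,0,0],[0,0,3.6,0,0,0,0],[0,0,3.6,0,0,0,0]]}}

```text
time: 18.05
tool_pos: [0.4856, 0.1028, 0.041]
tcp_rot: [-1.196, -2.904, -0.002]
wrist_force: [0.5, 7.2, 0.0]
width: 0.157
grip_force: 78.0
```

Call:
{"method": "drive_tool", "body": {"rows": [[0,0,0,0,0,0,0],[0,0,0,0,0,0,0],[0,0,0,0,0,0,0]]}}

```text
time: 18.3
tool_pos: [0.4856, 0.1027, 0.041]
tcp_rot: [-1.191, -2.905, -0.001]
wrist_force: [2.2, 8.1, -1.6]
width: 0.151
grip_force: 77.9
```

```bash
python3 - <<'E'
from h import *
s=status.read_state();y=yaw(s);print(s['time'],s['tool_pos'],s['tcp_rot'],'joint est',-0.117-(y-np.pi/2),s['wrist_force'],s['torque'],s['width'],s['grip_force'])
E
```

```text
18.3 [0.48561558 0.1027224  0.04095663] [-1.19139642e+00 -2.90546762e+00 -1.47864916e-03] joint est 0.6612859122372226 [ 2.16552936  8.13988844 -1.55606885] [ 1.03538959 -0.08356496 -0.00155879] 0.15077586758559305 77.92413711547852
```

Click 1: joint ≈0.661 with zero torque. Second stop next.

Call:
{"method": "drive_tool", "body": {"rows": [[0,0,4,0,0,0,0],[0,0,4,0,0,0,0],[0,0,4,0,0,0,0],[0,0,4,0,0,0,0],[0,0,4,0,0,0,0],[0,0,0,0,0,0,0],[0,0,0,0,0,0,0]]}}

```text
time: 18.88
tool_pos: [0.486, 0.103, 0.041]
tcp_rot: [-1.678, -2.654, -0.002]
wrist_force: [2.5, 8.6, -1.9]
width: 0.156
grip_force: 77.9
```

```bash
python3 - <<'E'
from h import *
s=status.read_state();y=yaw(s);print(s['time'],s['tool_pos'],s['tcp_rot'],'joint est',-0.117-(y-np.pi/2),s['wrist_force'],s['torque'],s['width'],s['grip_force'])
E
```

```text
18.8833 [0.4859983  0.10301282 0.0409646 ] [-1.67840719e+00 -2.65441897e+00 -2.46180484e-03] joint est 1.0106734659406738 [ 2.50580365  8.64442256 -1.88949601] [ 1.21252485 -0.23697979 -0.01524737] 0.15613317638103355 77.90576577186584
```

Call:
{"method": "drive_tool", "body": {"rows": [[0,0,4,0,0,0,0],[0,0,4,0,0,0,0],[0,0,4,0,0,0,0],[0,0,4,0,0,0,0],[0,0,4,0,0,0,0],[0,0,0,0,0,0,0],[0,0,0,0,0,0,0]]}}

```text
time: 19.47
tool_pos: [0.4865, 0.1032, 0.041]
tcp_rot: [-2.114, -2.323, -0.004]
wrist_force: [3.4, 8.5, -3.9]
width: 0.153
grip_force: 78.0
```

```bash
python3 - <<'E'
from h import *
s=status.read_state();y=yaw(s);print(s['time'],s['tool_pos'],s['tcp_rot'],'joint est',-0.117-(y-np.pi/2),s['wrist_force'],s['torque'],s['width'],s['grip_force'])
pt=read_camera('top');ps=read_camera('scene');pw=read_camera('wrist')
out=[]
for p,c in((pt,(215,285)),(ps,(360,165))):
    u,v=c;im=p['color'][v-80:v+80,u-80:u+80,::-1];out.append(cv2.resize(im,(400,400),interpolation=cv2.INTER_CUBIC))
out.append(np.pad(cv2.resize(pw['color'][...,::-1],(400,300)),((0,100),(0,0),(0,0))))
cv2.imwrite('pics/c8.png',cv2.resize(np.hstack(out),(800,267)))
cv2.imwrite('pics/c8b.png',np.vstack([np.hstack(out[:2])[:300],np.hstack([out[2][:300],np.zeros((300,400,3),np.uint8)])]))
E
```

```text
19.4667 [0.48650098 0.10317678 0.04101209] [-2.1141497  -2.32277282 -0.00361975] joint est 1.3598272428571963 [ 3.3731135   8.54622727 -3.89292028] [ 1.34892997 -0.36532113  0.01472101] 0.15325126328802127 78.00928115844727
```

View pics/c8b.png

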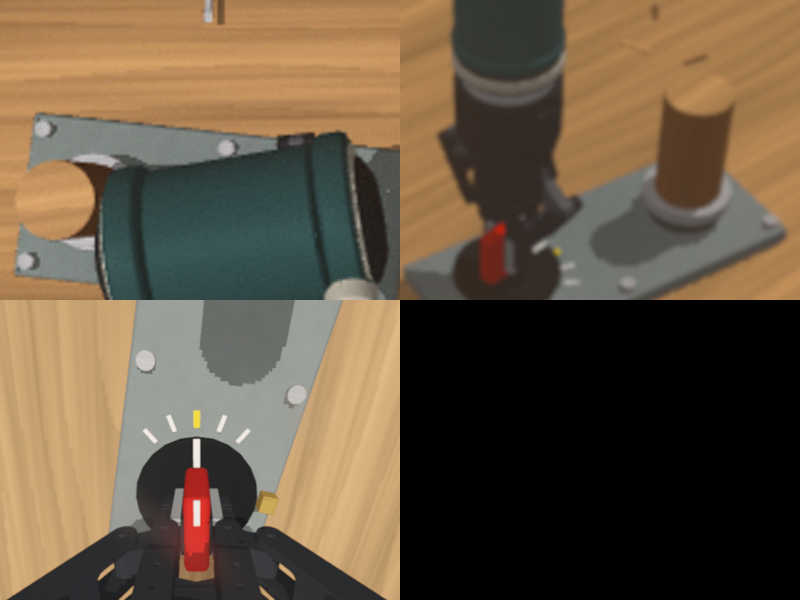

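The wrist view shows the white pointer (197,450) aligned exactly with the yellow tick (197,420), the bar gripped, and the beaker still seated. I hand the job in.

```bash
python3 -c "
from workcell import workorder;print(workorder.finish_job())"
```

```text
the job is handed in; nothing more can be done
None
```

The job is handed in: the beaker sits mouth down with its rim on the flange, the knob is held at the third stop with its pointer on the yellow tick, and it took about 20 s of the 58 s; no verdict came back.

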